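# Tug-check the yellow sample cassette, then turn it upside down in its flip stand

### The arm

A 6-joint arm with a two-finger parallel gripper is mounted at the origin on a cart in front of the work surface, level with it; the furniture and walls round the work are solid. World frame = base frame: x ahead of the robot, y to its left, z up, the work surface at z = 0. Lengths are in m, angles in rad, forces in N, time in s.
With the tool pointing down it reaches from about 0.325 to 0.9 m from the base axis. Payload 6.1 kg.
Tool frame: the origin (TCP) lies midway between the tips of the shut fingers; the grasp point (between the pads) lies 19 mm behind it; x points along the fingers, y is the direction in which the jaws open and shut, and the axes are right-handed (so a half turn about x gives the same grasp; the last joint's range is limited). The gripper opens to 85 mm and grips with 20 to 120 N. Pads are 22 mm wide; open, the fingers measure 114 mm over their backs; the gripper's body (76 mm by 85 mm) begins 54 mm behind the grasp point. The pads swing forward as they close: fully open they stand 13 mm farther back than shut.
Start: joints at [1.158, 0.22, 1.526, -0, 1.395, -0.126], TCP at [0.177, 0.599, 0.205] pointing down, gripper open.
Joint ranges: [-2.98, 2.98], [-0.91, 2.08], [0.09, 2.57], [-1.24, 4.39], [0.2, 2.65], [-2.68, 2.68]. Speed limits (rad/s): [2.57, 2.57, 3.01, 3.14, 3.14, 3.14].

### API

Orientations are given as [roll, pitch, yaw] about the fixed x, y, z axes, in that order (R = Rz(yaw) Ry(pitch) Rx(roll)).
In Python, from plant import movep, move_l, set_joints, gripper_to, hold, inverse_kinematics, observe, get_image, get_calibration, Unreachable, job_done gives the robot as it stands. Calls block until the motion is done:
- movep(position, orientation): joint-space move of the TCP to a pose.
- move_l(position, feed=0.15, rotation=None, max_force=None): straight line of the TCP; rotation=None keeps the orientation; feed is the mean speed in m/s. With max_force (N) it stops when the force on the tool has changed by that much, and returns True; else False.
- set_joints(angles): joint-space move.
- gripper_to(opening, f_grip=None): finger opening in m; f_grip is the grip in N (None keeps the last); returns when the fingers have stopped.
- hold(seconds).
- inverse_kinematics(position, orientation): joint angles nearest the present ones, or None.
- observe(): the state.
- get_image(name): name is "scene" or "side" or "wrist"; returns (picture, depth): 420x560x3 uint8, red, green, blue; 420x560 float32, m along the optical axis (not along the pixel's ray), 0 where there is no reading.
- get_calibration(name): a dict with "intrinsics" (3x3 intrinsics, pixels), "world_from_camera" (4x4, takes a point from camera to world coordinates). Camera axes: x right, y down, z forward; pixel columns grow to the right and rows downward; lengths in m; the calibration is good to about 2 mm. A picture is of the moment at which its call begins: read the wrist's pose just before it. get_calibration takes no time and is no camera call; for the wrist camera it gives the pose at the moment of the call.
A pose or a line that the arm cannot do raises Unreachable and nothing moves.
- job_done(): hands the job in, once; it reports no verdict.
The state is a dict: "time_s": time; "q": joint angles; "joint_velocities": joint speeds; "joint_torque": joint torques, N m; "eef_pos": TCP position; "tcp_rot": TCP orientation; "ft_force": force on the tool from outside, world axes, zero at the start; "torque": the same for the moment, N m; "opening": finger opening in m.
Only numpy, scipy, OpenCV 4.12 (cv2) and the standard library are available. Lean on these libraries where they do the work, as an engineer would, in place of code of your own. Each camera call takes 0.05 s, during which the arm holds its last target.

### The job

Turn the yellow sample cassette upside down to drain, but first make sure its latch holds: while it still lies flat, take its handle bar and give the cassette a definite tug straight outward, away from the stand's hinge, until the latch spring visibly gives. Then swing it over, keeping hold so that it does not drop, until it lies fully home on the far side, and let go; leave the green cassette alone.

Things in the scene. Friction and masses are not known exactly. Their poses are not given: they have to be found in the camera images.
- yellow_bar (a point): Middle of the yellow cassette's round handle bar (diameter 10, 68 mm free between two thin side arms), 58 mm above the worktop at the start. Axes: y along the bar, x from the bar to the hinge, z up at the start; they turn with it. Behind the bar (+x) an open gap, 48 mm from its centre line to the cassette (52x82x20 mm): a finger fits down there if fingers open no wider than 60 mm.
- yellow_leaf (a joint): Turn of the leaf carrying the yellow cassette: 0 flat on the robot's side (start), 1.57 upright, 3.14 flat on the far side, upside down, at its stop. Hinge axis: level, parallel to the bar, 112 mm from it, 58 mm above the worktop; so the bar swings in a half circle away from the robot and turns between the fingers. Light friction: falls if let go past upright.
- yellow_cassette (a joint): How far (m) the yellow cassette is drawn outward from its home in the leaf, along the line from hinge to bar: 0 home, 0.010 the latch's hard stop. The latch spring gives 1 mm for each 0.9 N and draws it home again when the pull ends. A definite tug is 6 mm or more (5.5 N).
- green_bar (a point): Middle of the green cassette's handle bar, on a second stand like the first; not to be moved. Both grey stands (180x150 mm, under 90 mm high with the leaf flat) are fixed to the worktop, one left and one right, turned up to 20 degrees either way, bars on the robot's side.

How it is judged:
By the outcome, as a careful person would: the job done as asked, in the order asked, and still so for the second after the job is handed in, with the robot touching nothing.
It also fails if it takes over 45 s, if anything falls off the work surface, if the arm or the gripper's body presses on something with over 40 N, if the wrist force passes 120 N, or if a joint passes its speed limit or range.

## Working session

There is one attempt and no reset: what is moved stays moved. The work goes in short steps, each a Python script; the robot and the scene stay as the last script left them, time stands still between calls to the robot, and variables do not carry over. Pictures are saved under pics/ and viewed, and the job is handed in when it is done.

```bash
mkdir -p pics; ls
python3 - <<'E'
from plant import *
import cv2,numpy as np
for n in ["scene","side","wrist"]:
    im,d=get_image(n); cv2.imwrite(f"pics/{n}0.png",im[:,:,::-1]); np.savez(f"pics/{n}0.npz",im=im,d=d,**get_calibration(n))
    print(n,get_calibration(n)["world_from_camera"].round(3).tolist())
print(observe())
E
```

```text
pics
scene [[0.823, -0.253, 0.509, 0.023], [-0.569, -0.36, 0.74, -0.632], [-0.004, -0.898, -0.44, 0.482], [0.0, 0.0, 0.0, 1.0]]
side [[-0.998, 0.042, -0.038, 0.533], [0.057, 0.645, -0.762, 0.693], [-0.007, -0.763, -0.647, 0.692], [0.0, 0.0, 0.0, 1.0]]
wrist [[0.284, 0.917, 0.278, 0.105], [0.959, -0.272, -0.084, 0.62], [-0.001, 0.291, -0.957, 0.373], [0.0, 0.0, 0.0, 1.0]]
{'time_s': 0.15, 'q': array([ 1.15790413e+00,  2.21069415e-01,  1.52733993e+00,  1.88333540e-05,
        1.39466273e+00, -1.26120795e-01]), 'joint_velocities': array([-0.00112689, -0.00259679, -0.0026152 , -0.00062082,  0.00232682,
       -0.00054681]), 'joint_torque': array([ 9.71736517e-04, -4.97481287e+01, -3.89904284e+01, -2.79668639e-04,
        7.16770985e-03,  2.59657043e-05]), 'eef_pos': array([0.17659805, 0.59902325, 0.20413985]), 'tcp_rot': array([-1.70944634,  1.56931678, -1.99622105]), 'ft_force': array([-0.08328885,  0.03901618,  0.10070103]), 'torque': array([-0.02852114,  0.04500939, -0.00957725]), 'opening': 0.08535521169312811}
```

View pics/scene0.png

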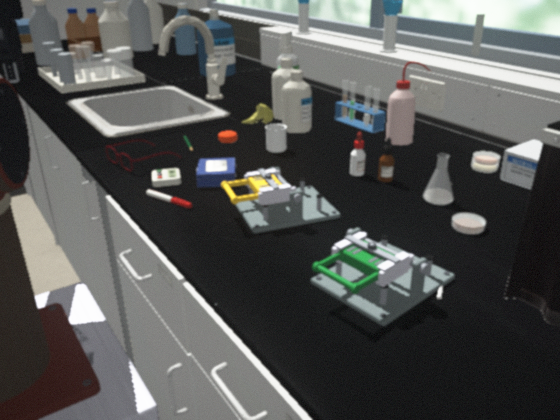

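View pics/side0.png

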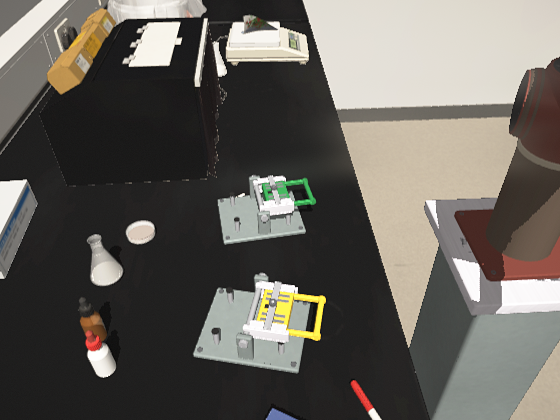

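View pics/wrist0.png

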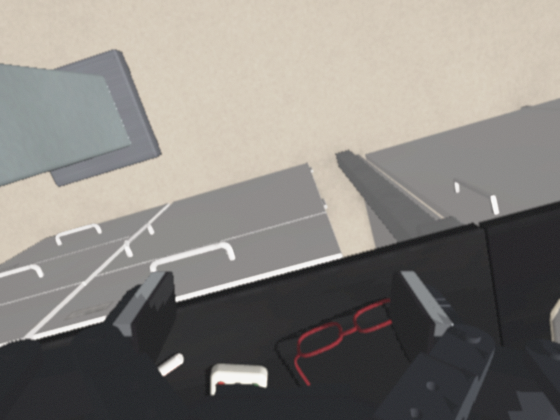

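The side view shows the yellow bar at about (324,297) to (319,338) and the green bar at about (309,180) to (314,203). In the scene view the yellow bar is at about (222,183) to (238,203). Next I'll get 3D points from these.

```bash
cat > h.py <<'E'
import numpy as np,cv2
def pts(im,d,K,T,col):
    hsv=cv2.cvtColor(np.ascontiguousarray(im),cv2.COLOR_RGB2HSV)
    lo,hi={'y':((20,120,90),(33,255,255)),'g':((50,120,60),(75,255,255))}[col]
    m=(cv2.inRange(hsv,lo,hi)>0)&(d>0)
    v,u=np.nonzero(m); z=d[v,u]
    P=np.c_[(u-K[0,2])/K[0,0]*z,(v-K[1,2])/K[1,1]*z,z]
    return P@T[:3,:3].T+T[:3,3],u,v
E
python3 - <<'E'
from h import *
for n in ["scene","side"]:
  f=np.load(f"pics/{n}0.npz")
  for c in "yg":
    P,u,v=pts(f['im'],f['d'],f['intrinsics'],f['world_from_camera'],c)
    ok=(P[:,2]>.03)&(P[:,2]<.1)&(P[:,0]<.9)&(P[:,0]>.2)&(abs(P[:,1])<.5); P=P[ok]
    r=cv2.minAreaRect((P[:,:2]*1000).astype(np.float32))
    print(n,c,len(P),P.min(0).round(3),P.max(0).round(3)); print(cv2.boxPoints(r).round(0).tolist())
    # canvas top view
    I=np.zeros((400,400,3),np.uint8); o=np.median(P,0)
    a=((P[:,:2]-o[:2])*2000+200).astype(int)
    for (x,y),z in zip(a,P[:,2]):
        if 0<=x<400 and 0<=y<400: cv2.circle(I,(399-y,399-x),2,(0,255,255) if z<.065 else (255,100,0),-1)
    cv2.imwrite(f"pics/top_{n}_{c}.png",I); print(o.round(3))
import cv2
cv2.imwrite("pics/tops.png",np.hstack([cv2.imread("pics/top_scene_y.png"),cv2.imread("pics/top_side_y.png")]))
f=np.load("pics/side0.npz"); cv2.imwrite("pics/sidez.png",cv2.resize(f['im'][240:390,170:350,::-1],None,fx=4,fy=4,interpolation=cv2.INTER_CUBIC)[:600,:800])
E
```

```text
scene y 555 [0.432 0.158 0.05 ] [0.564 0.25  0.073]
[[432.0, 168.0], [543.0, 141.0], [565.0, 229.0], [453.0, 257.0]]
[0.48  0.202 0.062]
scene g 1146 [ 0.419 -0.178  0.05 ] [ 0.509 -0.092  0.07 ]
[[419.0, -97.0], [430.0, -180.0], [514.0, -169.0], [503.0, -86.0]]
[ 0.474 -0.132  0.063]
side y 1155 [0.435 0.148 0.053] [0.552 0.253 0.081]
[[433.0, 173.0], [539.0, 148.0], [559.0, 230.0], [453.0, 255.0]]
[0.494 0.199 0.065]
side g 452 [ 0.422 -0.177  0.053] [ 0.536 -0.087  0.071]
[[421.0, -93.0], [433.0, -178.0], [538.0, -162.0], [525.0, -77.0]]
[ 0.462 -0.129  0.064]
```

View pics/tops.png

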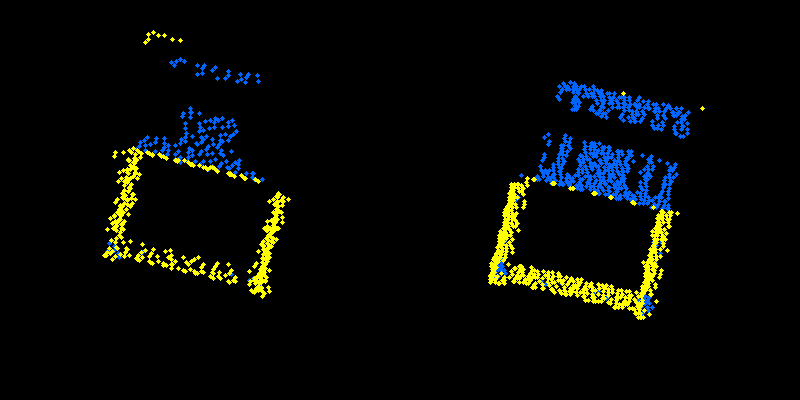

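View pics/sidez.png

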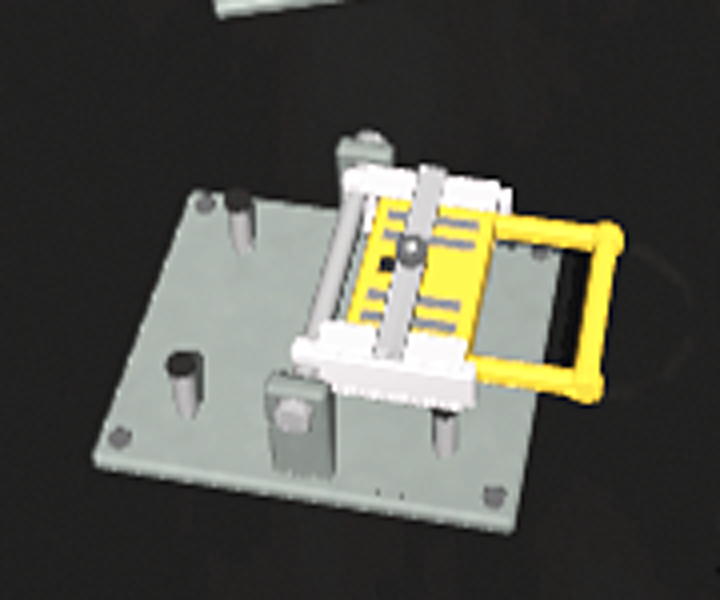

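```bash
cat >> h.py <<'E'
from scipy.spatial.transform import Rotation as Rn
def frame(yaw): return np.array([np.cos(yaw),np.sin(yaw),0])
def pose(bar,yaw,tau,sgn=1,g=.019):
    h=frame(yaw); z=np.array([0,0,1.])
    a=np.sin(tau)*h-np.cos(tau)*z; j=sgn*(np.cos(tau)*h+np.sin(tau)*z)
    R=np.c_[a,j,np.cross(a,j)]
    import warnings; warnings.simplefilter('ignore')
    return np.asarray(bar)+g*a, Rn.from_matrix(R).as_euler('xyz')
def fitbar(P,c0,yaw,it=5):
    # bar axis from front row of yellow points
    for _ in range(it):
        h=frame(yaw); l=np.array([-h[1],h[0],0]); d=P-c0
        x=d@h; y=d@l; k=(abs(x)<.009)&(abs(y)<.03)&(abs(d[:,2])<.012)
        p=np.polyfit(y[k],x[k],1); 
        yaw=yaw-np.arctan(p[0]); 
        c0=c0+h*np.median(x[k])
    x=(P-c0)@frame(yaw)
    l=np.array([-np.sin(yaw),np.cos(yaw),0]); y=(P-c0)@l
    kk=(abs(x)<.04)&(abs(y)<.06); c0=c0+l*(np.percentile(y[kk],1)+np.percentile(y[kk],99))/2
    return c0,yaw,k.sum(),P[k,2].max() if k.any() else 0, x[k].min(),x[k].max()
E
python3 - <<'E'
from h import *
from plant import *
for n in ["scene","side"]:
    f=np.load(f"pics/{n}0.npz")
    P,u,v=pts(f['im'],f['d'],f['intrinsics'],f['world_from_camera'],'y')
    print(n,fitbar(P,np.array([.448,.213,.058]),-.235))
bar=np.array([.448,.213,.058]);yaw=-.235
q=None
for s in (1,-1):
  for th,tau,up in [(0,.4,.15),(0,.4,0),(0,0,.15),(1.57,0,0),(3.14,-.45,0),(3.14,-.45,.1)]:
    h=frame(yaw); b=bar+h*.112*(1-np.cos(th)); b[2]+=.112*np.sin(th)+up
    r=inverse_kinematics(*pose(b,yaw,tau,s)); print(s,th,tau,None if r is None else np.round(r,2))
E
```

```text
scene (array([0.44703611, 0.20971177, 0.058     ]), np.float64(-0.23375502188960448), np.int64(78), np.float64(0.06607380441395361), np.float64(-0.0031773289629278612), np.float64(0.006325532842402098))
side (array([0.44982689, 0.21273389, 0.058     ]), np.float64(-0.23338070672099878), np.int64(177), np.float64(0.06572600140961726), np.float64(-0.004677984429993175), np.float64(0.005188473813799782))
1 0 0.4 [ 0.46 -0.31  2.12 -0.29  1.04  0.8 ]
1 0 0.4 [ 0.46 -0.08  2.24 -0.39  0.7   0.96]
1 0 0 [ 0.28 -0.08  1.87 -0.    1.35  0.52]
1 1.57 0 [ 0.19  0.17  1.68 -0.    1.28  0.42]
1 3.14 -0.45 [0.06 0.85 1.03 0.13 1.69 0.28]
1 3.14 -0.45 [0.06 0.76 0.97 0.13 1.83 0.3 ]
-1 0 0.4 [ 0.46 -0.31  2.12 -0.29  1.04 -2.34]
-1 0 0.4 [ 0.46 -0.08  2.24 -0.39  0.7  -2.18]
-1 0 0 [ 0.28 -0.08  1.87  0.    1.35 -2.62]
-1 1.57 0 None
-1 3.14 -0.45 None
-1 3.14 -0.45 None
```

Run:
```python
from h import *
from plant import *
bar=np.array([.4487,.2115,.058]);yaw=-.2335
movep(*pose(bar+[0,0,.13],yaw,.4))
gripper_to(.046,30)
im,d=get_image("wrist"); c=get_calibration("wrist")
cv2.imwrite("pics/w1.png",im[:,:,::-1])
P,u,v=pts(im,d,c['intrinsics'],c['world_from_camera'],'y')
print(len(P),fitbar(P,bar,yaw))
o=observe(); print(o['time_s'],o['eef_pos'],o['ft_force'],o['opening'])
```

```text
5610 (array([0.44712649, 0.20836181, 0.058     ]), np.float64(-0.23726321236670855), np.int64(1013), np.float64(0.06509566368309555), np.float64(-0.004136010259263665), np.float64(0.006063948857461812))
2.3833 [0.45586157 0.20989116 0.17047117] [-0.24099264  0.10074578 -0.04584371] 0.04544508990179877
```

View pics/w1.png

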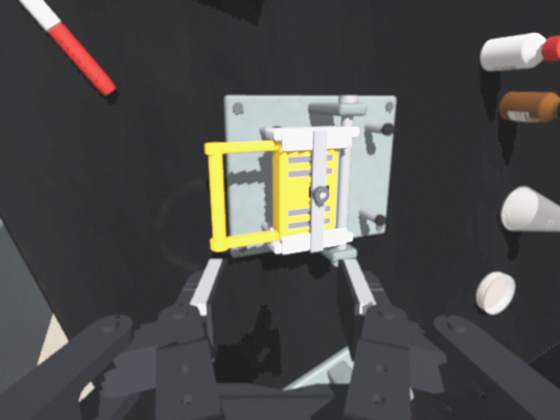

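The wrist view shows the yellow bar at column 218, rows 150 to 245, with a clear gap behind it (columns 225 to 272). All three cameras agree within about 3 mm, so I'll descend and grip.

Run:
```python
from h import *
from plant import *
bar=np.array([.4478,.2100,.058]);yaw=-.235
p,r=pose(bar+[0,0,.05],yaw,.4); move_l(p,.15,r)
p,r=pose(bar,yaw,.4,g=.021); print(move_l(p,.05,r,max_force=6))
h=frame(yaw)
o=observe(); print(o['time_s'],o['eef_pos']-p,o['ft_force'])
gripper_to(0.0,30)
o=observe(); print(o['time_s'],o['eef_pos']-p,o['ft_force'],o['ft_force']@h,o['opening'])
im,d=get_image("wrist");cv2.imwrite("pics/w2.png",im[:,:,::-1])
im,d=get_image("side");cv2.imwrite("pics/s2.png",cv2.resize(im[200:390,140:410,::-1],None,fx=2.8,fy=2.8,interpolation=cv2.INTER_CUBIC))
```

```text
False
4.25 [0.00036292 0.00019195 0.0004339 ] [ 0.74420936 -0.39541591 -0.62890251]
4.75 [3.88794286e-05 1.80653085e-05 7.27411220e-05] [ 0.09766482 -0.50840169 -0.89670135] 0.2133582029280432 0.00014740468735519854
```

View pics/s2.png

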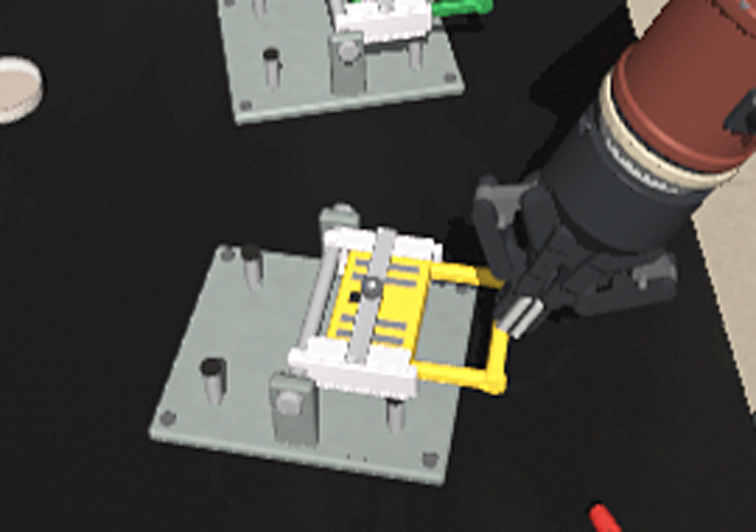

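View pics/w2.png

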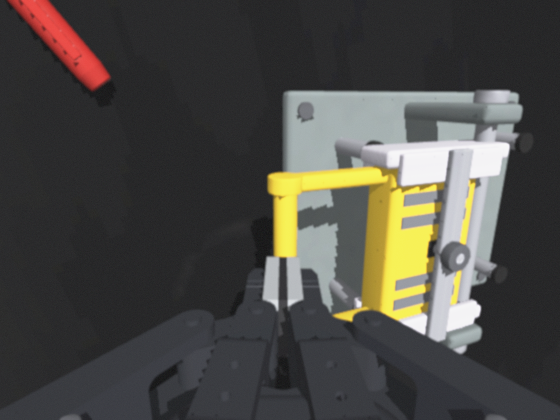

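Fingers read fully shut, so the bar isn't between them. I'll measure where they are relative to the bar.

Run:
```python
from h import *
from plant import *
bar=np.array([.4478,.2100,.058]);yaw=-.235;h=frame(yaw);l=np.array([-h[1],h[0],0])
o=observe(); print(o['eef_pos'],Rn.from_euler('xyz',o['tcp_rot']).as_matrix().round(3).tolist(),o['q'].round(3))
for n in("side","wrist","scene"):
    im,d=get_image(n);c=get_calibration(n);K=c['intrinsics'];T=c['world_from_camera']
    P,u,v=pts(im,d,K,T,'y'); print(n,fitbar(P,bar,yaw))
    v,u=np.nonzero(d>0);z=d[v,u];Q=np.c_[(u-K[0,2])/K[0,0]*z,(v-K[1,2])/K[1,1]*z,z]@T[:3,:3].T+T[:3,3]
    D=(Q-bar); D=np.c_[D@h,D@l,D[:,2]]
    k=(abs(D[:,1])<.03)&(abs(D[:,0])<.04)&(abs(D[:,2])<.07)
    sat=im[v,u].max(1).astype(int)-im[v,u].min(1)
    k&=sat<60
    for x in D[k][np.argsort(D[k][:,2])][::max(1,k.sum()//14)]: print((x*1000).round(0),end=' ')
    print()
```

```text
[0.45576236 0.20809865 0.03867903] [[0.379, 0.896, -0.233], [-0.091, -0.214, -0.973], [-0.921, 0.389, -0.0]] [ 0.448 -0.077  2.244 -0.393  0.696  0.952]
side (array([0.45160875, 0.21131058, 0.058     ]), np.float64(-0.15484656561092364), np.int64(79), np.float64(0.0686012412692566), np.float64(-0.006055623995737), np.float64(0.004813873726073343))
[-18. -28. -61.] [-21.  20. -59.] [ 22.  12. -58.] [ 16. -15. -58.] [ 22.  20. -57.] [-32.  -9. -57.] [-37. -16. -56.] [  8.   9. -55.] [ 31. -25. -48.] [ 38. -28. -45.] [ 4.  9. 25.] [-18.  10.  39.] [-8. 12. 51.] [-21.  13.  62.] [-33.   9.  70.] 
wrist (array([0.44773097, 0.2156628 , 0.058     ]), np.float64(-0.2441014370905815), np.int64(1117), np.float64(0.06896898992459388), np.float64(-0.004320950413018244), np.float64(0.006198180914500618))
[-33.  18. -60.] [-34. -12. -58.] [-15.  20. -58.] [-17. -20. -58.] [ -6.   7. -57.] [-21.  24. -57.] [ 35.   1. -48.] [-6. 11. 19.] [-1.  7. 36.] [-24.  11.  44.] [-18.  -8.  51.] [-30.  12.  57.] [ 2. 13. 64.] [ 8. -8. 67.] [-18.  17.  70.] 
scene (array([0.44887882, 0.21030825, 0.058     ]), np.float64(-0.30035031358903963), np.int64(28), np.float64(0.064363489700418), np.float64(-0.003479709272310618), np.float64(0.005527176384743736))
[ 20.  23. -60.] [ -3.  14. -59.] [-34. -15. -58.] [ 12. -30. -58.] [ -9.  19. -57.] [-31.  22. -57.] [ 24. -29. -50.] [ 34.  24. -47.] [-14.  -8.  15.] [ -5. -14.  27.] [ -9. -12.  37.] [-24. -12.  45.] [-34. -10.  54.] [  1. -14.  62.] [-1. -9. 69.]
```

Run:
```python
from h import *
from plant import *
o=observe();tcp=o['eef_pos'];R=Rn.from_euler('xyz',o['tcp_rot']).as_matrix();a=R[:,0]
bar=np.array([.4478,.2100,.058])
outs=[]
for n in("side","wrist"):
    im,d=get_image(n);c=get_calibration(n);K=c['intrinsics'];T=np.linalg.inv(c['world_from_camera'])
    I=cv2.resize(im[:,:,::-1],None,fx=4,fy=4,interpolation=cv2.INTER_CUBIC)
    cen=None
    for X,col in((tcp,(0,0,255)),(tcp-.019*a,(255,0,255)),(bar,(255,255,0)),(tcp-.06*a,(0,255,0))):
        p=T[:3,:3]@X+T[:3,3]; uv=K@p/p[2]; print(n,uv[:2].round(1),p[2].round(3),'depth',d[int(uv[1]),int(uv[0])] if 0<=uv[1]<420 and 0<=uv[0]<560 else None)
        cv2.circle(I,(int(uv[0]*4+2),int(uv[1]*4+2)),5,col,-1)
        if cen is None: cen=uv*4
    x=int(np.clip(cen[0]-200,0,1840));y=int(np.clip(cen[1]-300,0,1080)); outs.append(I[y:y+600,x:x+400])
cv2.imwrite("pics/proj.png",np.hstack(outs))
```

```text
side [314.4 323. ] 0.795 depth 0.8406594
side [319.2 317.2] 0.782 depth 0.7626405
side [319.7 316.6] 0.781 depth 0.7619836
side [330. 304.] 0.756 depth 0.73608994
wrist [283.2 250.4] 0.183 depth 0.15545043
wrist [283.3 267.3] 0.165 depth 0.14018863
wrist [283.2 269.3] 0.163 depth 0.14025241
wrist [283.6 320.6] 0.126 depth 0.12194104
```

View pics/proj.png

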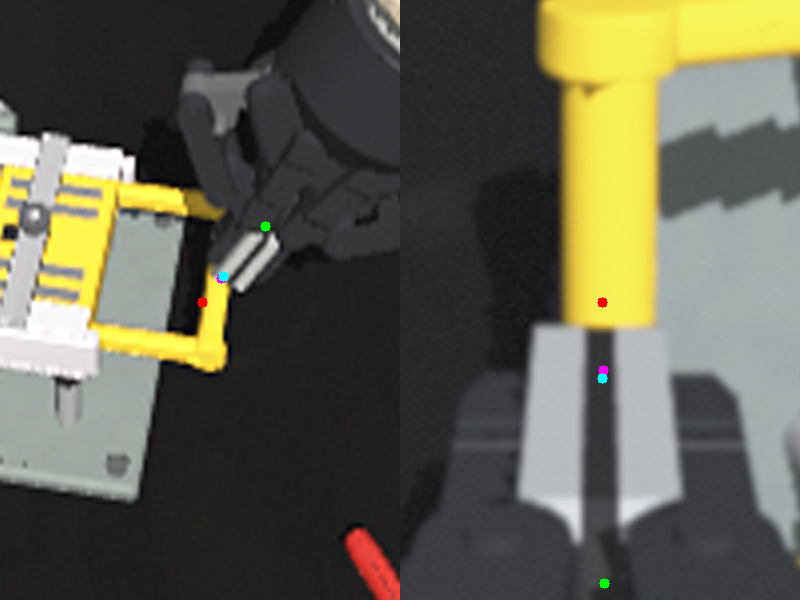

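Run:
```python
from h import *
from plant import *
o=observe();tcp=o['eef_pos'];R=Rn.from_euler('xyz',o['tcp_rot']).as_matrix();a=R[:,0];l=-R[:,2]
print(l, o['opening'],o['ft_force'],o['torque'])
for n in("side","wrist"):
    im,d=get_image(n);c=get_calibration(n);K=c['intrinsics'];T=c['world_from_camera'];Ti=np.linalg.inv(T)
    for s in (0,.01,.02,.03,.04):
        X=tcp-s*a+.011*l; p=Ti[:3,:3]@X+Ti[:3,3]; uv=K@p/p[2]; print(n,s,uv[:2].round(1),p[2].round(3),d[int(uv[1]),int(uv[0])].round(3))
    # finger pixels in tool coordinates
    v,u=np.nonzero(d>0);z=d[v,u];Q=np.c_[(u-K[0,2])/K[0,0]*z,(v-K[1,2])/K[1,1]*z,z]@T[:3,:3].T+T[:3,3]
    D=(Q-tcp)@R; col=im[v,u].astype(int); g=(col.max(1)-col.min(1)<40)&(np.abs(D[:,1])<.03)&(abs(D[:,2])<.03)&(D[:,0]>-.06)&(D[:,0]<.01)
    E=D[g]; i=np.argsort(-E[:,0])[:200:15]; print((E[i]*1000).round(0).tolist())
```

```text
[ 2.32842938e-01  9.72514351e-01 -5.12332874e-05] 0.0003265741563917175 [ 0.24483217  0.12761307 -0.00697603] [ 0.03716824  0.15813268 -0.00462999]
side 0 [313.6 328.3] 0.786 0.833
side 0.01 [316.1 325.3] 0.78 0.761
side 0.02 [318.7 322.2] 0.773 0.763
side 0.03 [321.3 319.1] 0.767 0.767
side 0.04 [323.9 315.9] 0.76 0.759
[[-21.0, 7.0, 26.0], [-34.0, -8.0, -7.0], [-37.0, 7.0, -11.0], [-39.0, 5.0, -13.0], [-41.0, 0.0, -10.0], [-42.0, 14.0, -7.0], [-45.0, 6.0, -11.0], [-47.0, -4.0, -12.0], [-48.0, 0.0, -11.0], [-50.0, -4.0, -10.0], [-52.0, -5.0, -10.0], [-54.0, 11.0, -7.0], [-56.0, -10.0, -9.0], [-59.0, 5.0, -12.0]]
wrist 0 [283.  229.7] 0.18 0.152
wrist 0.01 [283.  237.2] 0.171 0.153
wrist 0.02 [283.1 245.6] 0.161 0.154
wrist 0.03 [283.2 255. ] 0.152 0.156
wrist 0.04 [283.2 265.7] 0.142 0.143
[[-23.0, -4.0, -7.0], [-32.0, 2.0, -10.0], [-32.0, 5.0, -11.0], [-33.0, -6.0, -10.0], [-33.0, 11.0, -7.0], [-33.0, 2.0, -11.0], [-34.0, -2.0, -10.0], [-34.0, -7.0, -10.0], [-34.0, 8.0, -7.0], [-34.0, -4.0, -11.0], [-35.0, -8.0, -6.0], [-35.0, 8.0, -7.0], [-35.0, 4.0, -11.0], [-35.0, 12.0, -7.0]]
```

Both cameras put the real fingertips about 33 mm short of the reported TCP along the tool axis, so the fingers closed just above the bar. I'll lift, reopen and re-measure the tips with the fingers open. Then I'll use the measured offset.

```bash
cat >> h.py <<'E'
def tips(n,obs,im,d,c,half=.045):
    tcp=obs['eef_pos'];R=Rn.from_euler('xyz',obs['tcp_rot']).as_matrix();K=c['intrinsics'];T=c['world_from_camera']
    v,u=np.nonzero(d>0);z=d[v,u];Q=np.c_[(u-K[0,2])/K[0,0]*z,(v-K[1,2])/K[1,1]*z,z]@T[:3,:3].T+T[:3,3]
    D=(Q-tcp)@R; col=im[v,u].astype(int); g=(col.max(1)-col.min(1)<40)&(np.abs(D[:,1])<half)&(abs(D[:,2])<.014)&(D[:,0]>-.09)&(D[:,0]<.012)
    E=D[g]; return E
E
python3 - <<'E'
from h import *
from plant import *
bar=np.array([.4478,.2100,.058]);yaw=-.235
p,r=pose(bar+[0,0,.03],yaw,.4,g=.021); move_l(p,.15,r)
for w in (.046,):
    gripper_to(w)
    for n in("wrist","side"):
        o=observe(); im,d=get_image(n);c=get_calibration(n)
        E=tips(n,o,im,d,c)
        for s in(-1,1):
            k=E[E[:,1]*s>0.003]; t=k[np.argsort(-k[:,0])][:60]
            print(w,n,s,'tip x pct',np.percentile(k[:,0],[100,99,97]).round(4),'y',np.percentile(t[:,1],[5,50,95]).round(4),len(k),o['opening'])
        if n=="wrist":
            P,u,v=pts(im,d,c['intrinsics'],c['world_from_camera'],'y'); print(fitbar(P,bar,yaw)); cv2.imwrite("pics/w3.png",im[:,:,::-1])
print(observe()['time_s'])
print(inverse_kinematics(*pose(bar,yaw,.4,g=.052)))
E
```

```text
0.046 wrist -1 tip x pct [-0.0293 -0.0334 -0.0368] y [-0.0237 -0.0233 -0.023 ] 7077 0.045975643083647884
0.046 wrist 1 tip x pct [-0.031  -0.0348 -0.0385] y [0.0227 0.0228 0.0267] 7275 0.045975643083647884
(array([0.4473677 , 0.21250194, 0.058     ]), np.float64(-0.23600848524252768), np.int64(2077), np.float64(0.06517212668289266), np.float64(-0.003593286655192679), np.float64(0.006062234804517809))
0.046 side -1 tip x pct [-0.0291 -0.031  -0.0333] y [-0.0324 -0.0228 -0.022 ] 390 0.04590644598263653
0.046 side 1 tip x pct [-0.0319 -0.0331 -0.0364] y [0.0257 0.0306 0.0373] 341 0.04590644598263653
6.15
[ 0.429167    0.00717951  2.23269    -0.42365401  0.62352718  0.97563486]
```

View pics/w3.png

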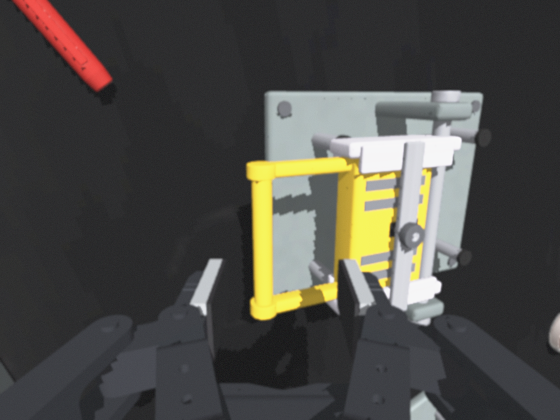

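The open fingers straddle the bar line: tips at columns 215 and 345, bar at column 262. Both cameras now put the tips about 31 mm behind the reported TCP, so I'll use a grasp offset of 50 mm.

Run:
```python
from h import *
from plant import *
bar=np.array([.4476,.2112,.058]);yaw=-.235;G=.050
h=frame(yaw)
p,r=pose(bar,yaw,.4,g=G); print(move_l(p,.05,r,max_force=6))
o=observe(); print(o['time_s'],o['eef_pos']-p,o['ft_force'])
gripper_to(0.0,40)
o=observe(); print(o['time_s'],o['eef_pos']-p,o['ft_force'],o['ft_force']@h,o['opening'])
im,d=get_image("wrist");cv2.imwrite("pics/w4.png",im[:,:,::-1])
im,d=get_image("side");I=cv2.resize(im[200:390,140:410,::-1],None,fx=2.8,fy=2.8,interpolation=cv2.INTER_CUBIC);cv2.imwrite("pics/s4.png",I)
```

```text
False
7.4583 [0.00029994 0.00016486 0.00041116] [-0.17908231 -0.63410458  0.33986369]
7.8833 [4.33913232e-04 8.86478559e-05 4.21014164e-04] [ 0.12489251 -0.72950549  1.78007325] 0.2913199919468179 0.008535235561354647
```

View pics/s4.png

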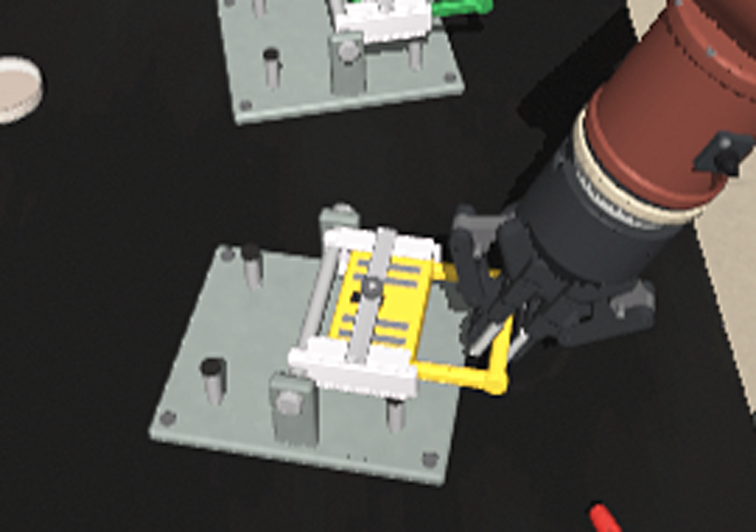

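The bar now sits between the fingers (opening 8.5 mm, pads on both sides of the bar near (500,335) in the crop). Now the tug, watching the force.

Run:
```python
from h import *
from plant import *
yaw=-.235;h=frame(yaw)
o=observe();p0=o['eef_pos'].copy();f0=o['ft_force'].copy();np.save("p0.npy",p0)
base,r=pose(np.array([.4476,.2112,.058]),yaw,.4,g=.050); np.save("base.npy",base)
im,d=get_image("wrist");cv2.imwrite("pics/w5a.png",im[:,:,::-1])
for s in(.003,.006,.008):
    st=move_l(base-h*s,.03,r,max_force=25); hold(.2); o=observe()
    print(s,st,((o['eef_pos']-p0)@h).round(4),((o['ft_force']-f0)@h).round(2),o['ft_force'].round(2),o['opening'].round(4),o['time_s'])
im,d=get_image("side");cv2.imwrite("pics/s5.png",cv2.resize(im[200:390,140:410,::-1],None,fx=2.8,fy=2.8,interpolation=cv2.INTER_CUBIC))
```

```text
Traceback (most recent call last):
AttributeError: 'float' object has no attribute 'round'
```

Run:
```python
from h import *
from plant import *
yaw=-.235;h=frame(yaw)
p0=np.load("p0.npy");base=np.load("base.npy");r=pose(np.zeros(3),yaw,.4)[1]
for s in(.003,.006,.008):
    st=move_l(base-h*s,.03,r,max_force=25); hold(.2); o=observe()
    print(s,st,((o['eef_pos']-p0)@h),(o['ft_force']@h),o['ft_force'].round(2),o['opening'],o['time_s'])
im,d=get_image("side");cv2.imwrite("pics/s5.png",cv2.resize(im[200:390,140:410,::-1],None,fx=2.8,fy=2.8,interpolation=cv2.INTER_CUBIC))
```

```text
0.003 False -0.00316792246564209 4.133854318059193 [ 3.99 -1.09  4.22] 0.008482036615897463 8.9333
0.006 False -0.005928219844774675 6.416314466176321 [ 6.09 -2.13  2.52] 0.008529763970364713 9.3833
0.008 False -0.007709781630884695 7.497678827217766 [ 7.16 -2.28  2.61] 0.008623903908721376 9.8333
```

View pics/s5.png

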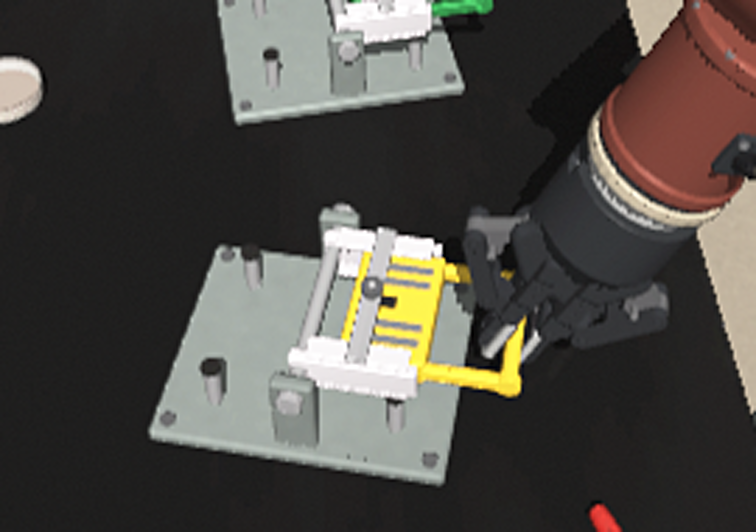

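The tug worked: about 7.7 mm of travel at 7.5 N, and the cassette's black mark moved from (356,295) to (388,302). Next I'll let it draw home and start the swing, pausing before upright.

```bash
cat > swing.py <<'E'
from h import *
from plant import *
yaw=-.235;h=frame(yaw);G=.050;B0=np.array([.4476,.2112,.058])+h*.0004;H=B0+h*.112
def tau(th): return .4-.85*th/np.pi
def wp(th,dr=.0015):
    b=H+(.112+dr)*(-h*np.cos(th)+np.array([0,0,np.sin(th)])); return pose(b,yaw,tau(th),g=G)
def go(a,b,step=9,dr=.0015,feed=.07):
    n=max(1,int(round(abs(b-a)/step)))
    for t in np.linspace(a,b,n+1)[1:]:
        th=np.radians(t); p,r=wp(th,dr); st=move_l(p,feed,r,max_force=30)
        o=observe(); out=-h*np.cos(th)+np.array([0,0,np.sin(th)]); tan=h*np.sin(th)+np.array([0,0,np.cos(th)])
        fr=o['ft_force']@out
        print(round(t),st,'err',np.linalg.norm(o['eef_pos']-p).round(4),'Frad',round(float(fr),1),'Ftan',round(float(o['ft_force']@tan),1),'dr',round(dr,4),'op',round(float(o['opening']),4),round(o['time_s'],2))
        if fr>5: dr+=.001
        if fr<-5: dr-=.001
        if st: print("STOP"); return dr
    return dr
E
python3 - <<'E'
from swing import *
print([inverse_kinematics(*wp(np.radians(t))) is not None for t in range(0,181,20)])
base=np.load("base.npy");r=pose(np.zeros(3),yaw,.4)[1]
move_l(base,.03,r); hold(.15); o=observe(); print(o['ft_force'],o['ft_force']@h,o['opening'])
print(go(0,54))
im,d=get_image("side");cv2.imwrite("pics/s6.png",cv2.resize(im[150:390,140:410,::-1],None,fx=2.5,fy=2.5,interpolation=cv2.INTER_CUBIC))
E
```

```text
[True, True, True, True, True, True, True, True, True, True]
[ 1.19174653 -0.53802801  6.11759947] 1.2842666428172584 0.008405314762430522
9 False err 0.0009 Frad -3.0 Ftan -0.5 dr 0.0015 op 0.0083 10.84
18 False err 0.0013 Frad -2.7 Ftan -2.5 dr 0.0015 op 0.0085 11.23
27 False err 0.001 Frad -2.4 Ftan -2.7 dr 0.0015 op 0.0082 11.62
36 False err 0.0008 Frad -2.0 Ftan -1.6 dr 0.0015 op 0.0087 12.0
45 False err 0.0008 Frad 1.3 Ftan -2.4 dr 0.0015 op 0.0086 12.38
54 False err 0.001 Frad 9.3 Ftan -2.3 dr 0.0015 op 0.0081 12.76
0.0025
```

View pics/s6.png

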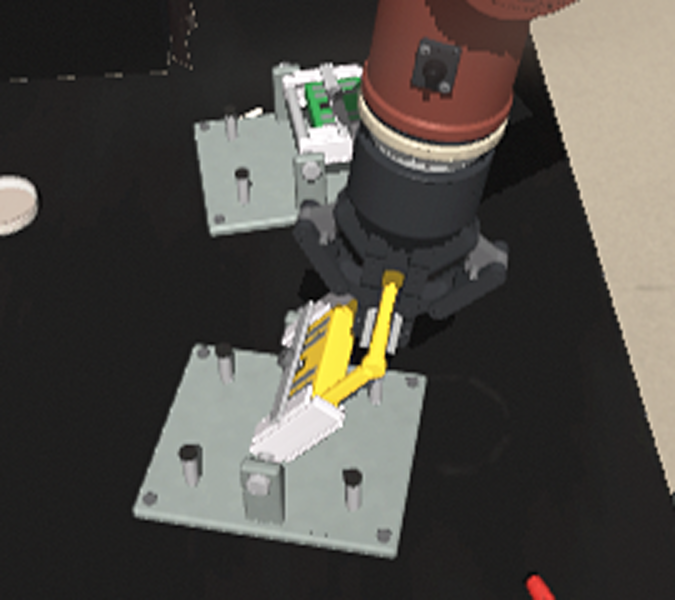

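The leaf is up about 50° with the bar still between the pads near (385,300), and forces are low. I'll continue past upright.

Run:
```python
from swing import *
print(go(54,126,dr=.003))
im,d=get_image("side");cv2.imwrite("pics/s7.png",cv2.resize(im[150:390,140:410,::-1],None,fx=2.5,fy=2.5,interpolation=cv2.INTER_CUBIC))
```

```text
63 False err 0.0005 Frad 4.9 Ftan -0.8 dr 0.003 op 0.0084 13.19
72 False err 0.0003 Frad 7.5 Ftan -0.7 dr 0.003 op 0.0082 13.57
81 False err 0.0006 Frad 2.6 Ftan -2.5 dr 0.004 op 0.0085 13.95
90 False err 0.0003 Frad 1.0 Ftan -1.5 dr 0.004 op 0.009 14.33
99 False err 0.0002 Frad 1.0 Ftan -0.9 dr 0.004 op 0.0086 14.72
108 False err 0.0001 Frad 1.3 Ftan -0.2 dr 0.004 op 0.0085 15.1
117 False err 0.0 Frad 0.9 Ftan -0.7 dr 0.004 op 0.0088 15.48
126 False err 0.0005 Frad 3.8 Ftan -1.0 dr 0.004 op 0.0086 15.87
0.004
```

View pics/s7.png

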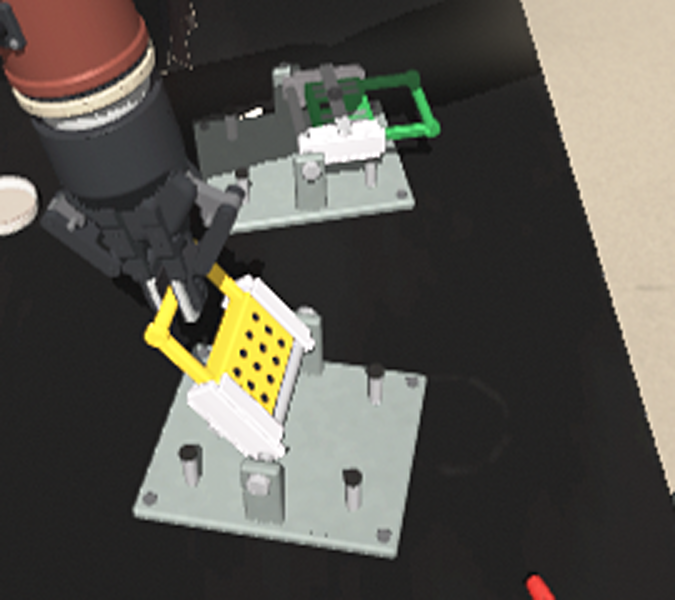

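The leaf is past upright with the bar firmly between the fingers, and the green stand is well clear. Now the lowering.

Run:
```python
from swing import *
print(go(126,180,dr=.004,feed=.05))
hold(.2); o=observe(); print(o['ft_force'],o['opening'])
im,d=get_image("side");cv2.imwrite("pics/s8.png",cv2.resize(im[150:390,100:410,::-1],None,fx=2.5,fy=2.5,interpolation=cv2.INTER_CUBIC))
c=get_calibration("side"); P,u,v=pts(im,d,c['intrinsics'],c['world_from_camera'],'y')
D=P-H; x=D@h; k=(x<.15)&(x>-.15)&(abs(P[:,2]-.05)<.1); 
for a in np.arange(.02,.13,.01):
    kk=k&(abs(x-a)<.005); print(round(a,2),kk.sum(), np.percentile(P[kk,2],[5,50,95]).round(4) if kk.sum() else '')
```

```text
135 False err 0.0001 Frad 2.7 Ftan -0.9 dr 0.004 op 0.0087 16.39
144 False err 0.0007 Frad -1.3 Ftan -0.1 dr 0.004 op 0.0084 16.88
153 False err 0.0005 Frad -1.0 Ftan -0.4 dr 0.004 op 0.0089 17.36
162 False err 0.0003 Frad -0.9 Ftan 0.1 dr 0.004 op 0.0088 17.84
171 False err 0.0005 Frad -1.0 Ftan 1.9 dr 0.004 op 0.0084 18.33
180 True err 0.0044 Frad -0.7 Ftan -8.2 dr 0.004 op 0.0085 18.73
STOP
0.004
[-0.97184661 -1.23410802 10.56414564] 0.008421612173286852
0.02 189 [0.0662 0.0685 0.0706]
0.03 161 [0.0671 0.0687 0.0709]
0.04 159 [0.0671 0.0689 0.0705]
0.05 170 [0.0671 0.0688 0.0702]
0.06 165 [0.0671 0.0688 0.0708]
0.07 45 [0.0564 0.064  0.0679]
0.08 69 [0.0546 0.0615 0.0648]
0.09 68 [0.0562 0.0624 0.065 ]
0.1 77 [0.0001 0.0617 0.0654]
0.11 127 [0.0029 0.0618 0.0659]
0.12 57 [-0.0002  0.0615  0.0657]
```

View pics/s8.png

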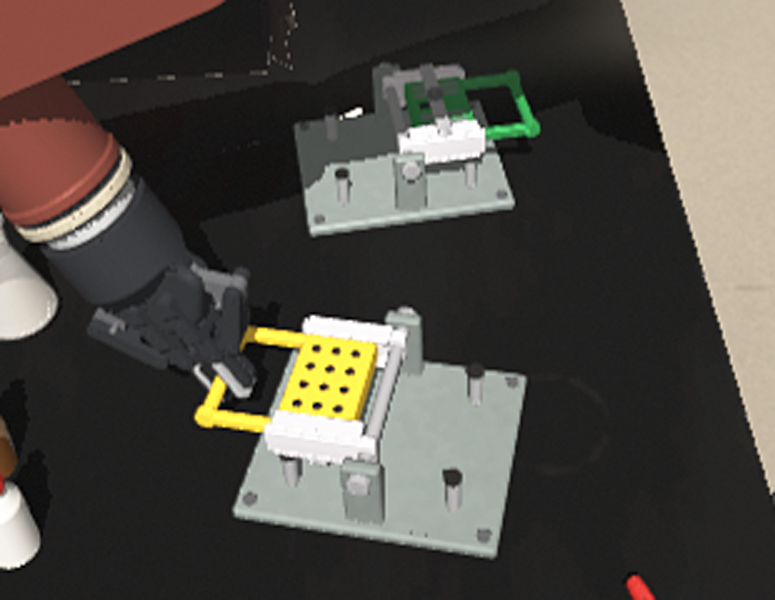

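Run:
```python
from swing import *
f=np.load("pics/side0.npz");K=f['intrinsics'];T=f['world_from_camera'];d=f['d']
for u,v in((105,268),(97,240),(90,315),(84,302),(98,360),(95,340),(140,232)):
    z=d[v,u];print((u,v),(T[:3,:3]@np.array([(u-K[0,2])/K[0,0]*z,(v-K[1,2])/K[1,1]*z,z])+T[:3,3]).round(3))
o=observe();R=Rn.from_euler('xyz',o['tcp_rot']).as_matrix();print(o['eef_pos'],R[:,0],o['eef_pos']-.15*R[:,0])
```

```text
(105, 268) [0.84  0.06  0.043]
(97, 240) [0.85  0.03  0.089]
(90, 315) [0.828 0.192 0.069]
(84, 302) [0.831 0.187 0.097]
(98, 360) [0.801 0.267 0.052]
(95, 340) [0.802 0.251 0.082]
(140, 232) [ 0.803 -0.071  0.015]
[0.6488947  0.16309923 0.01713805] [-0.42451715  0.10262367 -0.89958522] [0.71257227 0.14770568 0.15207584]
```

The cassette is level on its far stop: the top reads z = 68.5 to 69 mm along its length, and the contact is at about 10 N. The nearest bottle is at x ≥ 0.80, so I'll release and back out.

Run:
```python
from swing import *
gripper_to(.040); hold(.1)
o=observe();R=Rn.from_euler('xyz',o['tcp_rot']).as_matrix();p=o['eef_pos'];print(o['ft_force'],o['opening'])
print(move_l(p-.035*R[:,0],.06,max_force=8)); o=observe(); print(o['ft_force'])
if np.linalg.norm(o['eef_pos']-p)>.03:
    print(move_l(o['eef_pos']+[0,0,.14],.15,max_force=8)); print(move_l(observe()['eef_pos']+[-.12,.10,0.02],.15,max_force=8))
hold(.3)
o=observe();print(o['ft_force'],o['time_s'])
for n in("side","scene"):
    im,d=get_image(n);c=get_calibration(n); P,u,v=pts(im,d,c['intrinsics'],c['world_from_camera'],'y')
    D=P-H; x=D@h
    print(n,[(round(a,2),np.median(P[abs(x-a)<.005,2]).round(4)) for a in np.arange(.02,.125,.01)])
    k=(P[:,2]>.045)&(P[:,2]<.08)&(abs(x)<.15); print('outer edge x',np.percentile(x[k],[99,99.7]))
    g,_,_=pts(im,d,c['intrinsics'],c['world_from_camera'],'g'); g=g[(g[:,2]>.03)&(g[:,2]<.1)&(g[:,0]<.9)&(g[:,1]<0)]; print('green',np.median(g,0).round(3),g.min(0).round(3))
    cv2.imwrite(f"pics/{n}9.png",im[:,:,::-1])
```

```text
[-0.21070717  0.03019768 -0.50335627] 0.03987880598732566
False
[-0.8921141  -0.57290676 -0.84033219]
False
False
[-0.86445261 -0.6283528  -0.56734301] 22.7917
side [(np.float64(0.02), np.float64(0.0687)), (np.float64(0.03), np.float64(0.0689)), (np.float64(0.04), np.float64(0.0689)), (np.float64(0.05), np.float64(0.0688)), (np.float64(0.06), np.float64(0.0688)), (np.float64(0.07), np.float64(0.0637)), (np.float64(0.08), np.float64(0.062)), (np.float64(0.09), np.float64(0.0625)), (np.float64(0.1), np.float64(0.0617)), (np.float64(0.11), np.float64(0.0629)), (np.float64(0.12), np.float64(0.0623))]
outer edge x [0.11779267 0.1195473 ]
green [ 0.46  -0.128  0.064] [ 0.421 -0.175  0.052]
scene [(np.float64(0.02), np.float64(0.0682)), (np.float64(0.03), np.float64(0.0684)), (np.float64(0.04), np.float64(0.0685)), (np.float64(0.05), np.float64(0.0685)), (np.float64(0.06), np.float64(0.0684)), (np.float64(0.07), np.float64(0.0631)), (np.float64(0.08), np.float64(0.0601)), (np.float64(0.09), np.float64(0.0597)), (np.float64(0.1), np.float64(0.06)), (np.float64(0.11), np.float64(0.0617)), (np.float64(0.12), np.float64(0.0616))]
outer edge x [0.11825665 0.1193767 ]
green [ 0.475 -0.13   0.063] [ 0.42  -0.179  0.051]
```

View pics/side9.png

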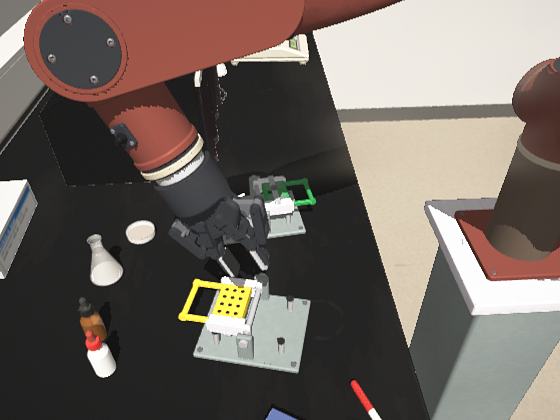

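The yellow cassette lies flat and upside down on the far side, with its bar at (190,300). The gripper is clear of everything and green hasn't moved. I'll hand in.

```bash
python3 -c "
from plant import *
job_done()"
```

```text
the job is handed in; nothing more can be done
```

The yellow cassette lies upside down, fully home on the far side, and I've handed the job in. The robot clock read 22.8 s just before that.

- **Missed grasp:** The first grasp closed on nothing. Side and wrist cameras put the real fingertips about 31–33 mm short of the reported TCP, which disagrees with the tool description. I lifted, re-measured, corrected for this and gripped the bar properly.
- **Tug:** With the cassette flat, I drew it about 7.7 mm outward at 7.5 N. The cassette visibly slid in the leaf. I then let it draw home.
- **Swing:** I held the bar all the way over, with sampled forces under about 11 N. The last step stopped early on its 30 N limit, 4.4 mm short of the commanded point, because the cassette had met its stop. I then opened the fingers and backed out without contact.
- **Last checks:**
  - The cassette's top is level on both the side and scene cameras, within about 0.3 mm over 40 mm.
  - The bar's outer edge is about 118 mm from the hinge against about 117 expected, so it is drawn home.
  - The green cassette reads the same as at the start, within 2 mm.
  - The gripper was clear of everything; residual force readings were about 1 N with nothing touched.

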